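# Fetch the rolling pin out of the half-covered utensil box

## Robot

A 6-joint arm with a two-finger parallel gripper is mounted at the origin on a cart in front of the work surface, level with it; the furniture and walls round the work are solid. World frame = base frame: x ahead of the robot, y to its left, z up, the work surface at z = 0. Lengths are in m, angles in rad, forces in N, time in s.
With the tool pointing down it reaches from about 0.375 to 0.975 m from the base axis. Payload 3.8 kg.
Tool frame: the origin (TCP) lies midway between the tips of the shut fingers; the grasp point (between the pads) lies 19 mm behind it; z points along the fingers, y is the line along which they close (so a half turn about z gives the same grasp; the last joint's range is limited). The gripper opens to 85 mm and grips with 20 to 120 N. Pads are 22 mm wide; open, the fingers measure 114 mm over their backs; the gripper's body (76 mm by 85 mm) begins 54 mm behind the grasp point. The pads swing forward as they close: fully open they stand 13 mm farther back than shut.
Start: joints at [-1.166, 0.264, 1.604, -0, 1.274, -0.037], TCP at [0.289, -0.61, 0.231] pointing down, gripper open.
Joint ranges: [-2.63, 2.63], [-0.94, 2.18], [0.31, 2.57], [-1.31, 4.45], [0, 2.66], [-2.55, 2.55]. Speed limits (rad/s): [2.57, 2.57, 3.14, 3.14, 3.14, 3.14].

## Interface

Orientations are given as a rotation vector (axis times angle).
In Python, from workcell import status, read_camera, workorder, masks_of gives the robot as it stands.
- The arm moves only by the tool drive_tool, never from a script. Its argument "rows" is a list of rows, each a list of 7 numbers: the turn, a rotation vector about the tool's x, y, z in degrees, then the shift along the tool's x, y, z in m, then the opening, from 0 (shut) to 1 (fully open). In form: [[ax, ay, az, tx, ty, tz, claw], ...]. A call has 1 to 8 rows; each row shifts and turns the commanded pose from where the row before left it, along the tool's axes as they then stand; what a row does not reach is not made up. A row lasts 1/12 s, in which the tool goes at most 41.7 mm and 7.16 degrees, less where a joint would pass 70% of its speed; a pose out of reach is approached as far as the arm can. A call is refused whole if a number of a shift passes 0.0417 or a number of a turn 7.16, either way. A call with a gripper value outside its range is refused whole. The fingers move at their own pace and stop on an object; "force" is the grip in N (left out, the last holds). Time passes only in rows, so rows that do not move let the fingers close. It gives the time, the measured TCP pose, the force, the opening and the grip force at its end, in the units of the state.
- status.read_state(): the state, without advancing time (a new reading comes with each control period).
- read_camera(name): name is "side" or "top" or "wrist"; returns a dict with "color" (420x560x3 uint8, red, green, blue), "intrinsics" (3x3 intrinsics, pixels), "world_from_camera" (4x4, takes a point from camera to world coordinates); the wrist camera has in their place "mount" (4x4, takes a point from camera to tool coordinates, whose origin is the TCP and whose axes are the flange's). Camera axes: x right, y up, looking along -z (the intrinsics and any distortion apply to the point x, -y, -z); pixel columns grow to the right and rows downward; lengths in m; the calibration is good to about 2 mm. A picture is of the moment at which its call begins: read the wrist's pose just before it. There is no depth.
- workorder.finish_job(): hands the job in; it is judged then, once.
Trained networks look in a picture, given as the dict that the camera call returned (one of the last four; its "shot" number tells which), for a name from the list of things; names that differ only in an ending like _2 or _b are one class to them, and where a whole thing is asked for, a point or a joint stands for the part that bears it (a point fixed in the world has none). Each returns a list of dicts, best first, with "score" (0 to 1); they miss things now and then, are a little off and sometimes report something else, mostly with a low value. They report only what shows in the picture. A call takes as long as a camera call.
- masks_of(picture, name): "mask" (420x560 bool, what is visible of it) and "bbox" ([left, top, right, bottom] in pixels, round what is visible of it).
The state is a dict: "time": time; "q": joint angles; "joint_vel": joint speeds; "joint_torque": joint torques, N m; "tool_pos": TCP position; "tcp_rot": TCP orientation; "wrist_force": force on the tool from outside, world axes, zero at the start; "torque": the same for the moment, N m; "width": opening from 0.0 (shut) to 1.0 (fully open); "grip_force": force on a finger pad.
Only numpy, scipy, OpenCV 4.12 (cv2) and the standard library are available. Lean on these libraries where they do the work, as an engineer would, in place of code of your own. Each camera call takes 0.05 s, during which the arm holds its last target. There are 200 camera calls.

## Task

Slide the lid of the wooden utensil box fully open, then take the rolling pin out through the opening, which is shorter than the pin: lift the end that shows, and draw the pin out aslant, that end first. Finish while holding it: keep it still and level in the gripper, lengthwise over the middle of the dark pastry board and a few centimetres above it, touching neither board nor box. Leave the kitchen timer standing on the box and everything else on the worktop undisturbed.

Things in the scene. Friction and masses are not known exactly. Their poses are not given: they have to be found in the camera images.
- box: Immovable utensil box of pale wood, 306 x 152 x 62.5 mm high, lying roughly left-right. Origin: middle of its underside; x along its length, z up; the end that opens is -x, to the robot's right. Inside: floor at z = 5 mm, x from -147 to +147, 140 mm wide. Its side walls carry 12 mm wide lips over the lid's edges, tops at z = 62.5 mm, 128 mm clear between them.
- box_opening (a point): Middle of the opening left when the lid is fully open, at the height of the lid's underside (box x = -81.5, y = 0, z = 51 mm). That opening reaches from box x = -147 to -16 mm (131 mm long). At -147 is the inner face of the end wall, 6 mm thick, top at z = 51 mm; from -16 mm on, the slid-in lid roofs the inside, 46 mm above the inner floor.
- box_cover (a point): Middle of the upper face of the box's fixed top, which covers the +x half (box x from +9 to +153 mm, upper face at z = 62.5 mm, 6 mm thick); the timer stands on it.
- lid (a joint): How far the lid has slid open, in m: 0 shut, 0.137 fully open (stop). It slides towards the box's +x, in under the fixed top, with about 2 N, and stays where it is left. The lid is 162 mm long and 5 mm thick, its upper face at 56 mm above the worktop.
- lid_knob (a point): Middle of the turned wooden knob on the lid: 20 mm in diameter, 20.5 mm high, standing on the lid's upper face; the point is on its axis, 12 mm above the lid's face (68 mm above the worktop). It stands at the box's y = 0, and x = -140 mm when shut, -3 mm when fully open.
- rolling_pin: Slender wooden rolling pin, 240 mm long, round: 20 mm in diameter over the middle 90 mm, tapering to 15 mm at the ends; 0.10 kg. Origin: middle of the pin on its axis; x runs along the pin, towards the end that starts under the box's fixed top. It may be rolled by any angle about x. It starts lying loose on the floor of the box, nearly along the box (axis 10 mm above the inner floor).
- pin_near_end (a point): Middle of the pin's end face at -x, the end that starts under the lid (the near end), 120 mm from the origin.
- pin_far_end (a point): Middle of the pin's end face at +x, the end that starts under the fixed top, 120 mm from the origin.
- board: Pastry board of dark wood lying fast on the worktop to the right of the box, 300 x 190 x 16 mm, with a 20 mm hanging hole near one short side. Origin: middle of its underside; x runs along its length (roughly left-right), z up; its upper face is 16 mm above the worktop.
- timer: White round kitchen timer, 65 mm across and 55 mm high, standing loose on the box's fixed top; origin at the middle of its underside.
- mixing_bowl: Black bowl, 144 mm across and 68 mm high, standing behind between box and board; origin at the middle of its underside.
- onion: Brown onion, 84 mm across and 88 mm high, behind the box; origin at the middle of its underside.
- tomato: Red tomato, 77 mm across and 72 mm high, behind the board to the right; origin at the middle of its underside.
- salt: Salt shaker, 44 mm across and 90 mm high, behind the board to the far right; origin at the middle of its underside.
- mug: Grey mug, 82 mm across (113 with the handle) and 97 mm high, behind the box; origin at the middle of its underside.

How it is judged:
On the way, in this order (a step that is already met when the one before it is completed fails the run):
1. the lid is slid fully open (within 12 mm of its stop) with the pin still in the box (value of joint lid above 0.125 m and z of pin_near_end in the frame of box below 0.045 m), for 0.2 s.
2. the pin stands diagonally in the opening: its near end is up out of the box while its far end is still inside, under the roof (z of pin_near_end in the frame of box above 0.065 m and z of pin_far_end in the frame of box below 0.051 m and x of pin_far_end in the frame of box above -0.016 m and contact force between the fingers and rolling_pin above 1 N), for 0.1 s.
At the end, for the whole second after the job is handed in: Lid still open (0.12 m or more); the gripper holds the pin still, clear of box and board, its middle within 50 mm of the board's middle seen from above and 24 to 144 mm above its face, level within 12 degrees and along the board within 17 degrees (value of joint lid above 0.12 m and contact force between the fingers and rolling_pin above 2 N and contact force between rolling_pin and box below 0.05 N and contact force between rolling_pin and board below 0.05 N and horizontal distance between rolling_pin and board below 0.05 m and z of rolling_pin in the frame of board between 0.04 and 0.16 m and angle between rolling_pin's own x axis and vertical between 1.36 and 1.78 rad and angle between the x axis of rolling_pin and the x axis of board, either way round below 0.3 rad and linear speed of rolling_pin below 0.02 m/s); the arm keeps its last pose, push and grip.
It fails at once if the timer is shifted by more than 20 mm or tipped (distance of timer from where it was at the start of the episode above 0.02 m or angle between timer's own z axis and vertical above 0.3 rad).
It fails at once if the bowl, onion, tomato, salt shaker or mug is shifted by more than 25 mm (distance of any of mixing_bowl, onion, tomato, salt, mug from where it was at the start of the episode above 0.025 m).
It also fails if it takes over 54 s, if anything falls off the work surface, if the arm or the gripper's body presses on something with over 40 N, if the wrist force passes 120 N, or if a joint passes its speed limit or range.

## Working session

There is one attempt and no reset: what is moved stays moved. The work goes in short steps, Python scripts to look and compute and a tool call to move; the robot and the scene stay as the last step left them, time stands still between calls to the robot, and variables do not carry over. Pictures are saved under pics/ and viewed, at most 10 in all, crops included, and the job is handed in when it is done.

Besides the shell and the picture viewer there is one more tool, called after "Emit:" as name(argument=value, ...) on one line, values as JSON. drive_tool: Moves the arm, as the interface text tells. Its arguments: {"type":"object","properties":{"rows":{"type":"array"},"force":{"type":"number"}},"required":["rows"]}

```bash
mkdir -p pics; ls
cat > h.py <<'E'
import numpy as np, cv2, sys
from scipy.spatial.transform import Rotation as R
from workcell import status, read_camera, workorder, masks_of
def save(p,n): cv2.imwrite(f'pics/{n}.png',p['color'][:,:,::-1])
def T(p):
    if 'world_from_camera' in p: return np.array(p['world_from_camera'])
    s=p['state']; M=np.eye(4); M[:3,:3]=R.from_rotvec(s['tcp_rot']).as_matrix(); M[:3,3]=s['tool_pos']
    return M@np.array(p['mount'])
def cam(n):
    s=status.read_state(); p=read_camera(n); p['state']=s; return p
def ray(p,uv):
    K=np.array(p['intrinsics']); M=T(p); d=np.linalg.inv(K)@np.array([uv[0],uv[1],1.]); d=d*[1,-1,-1]
    return M[:3,3], M[:3,:3]@d
def onz(p,uv,z):
    o,d=ray(p,uv); return o+d*(z-o[2])/d[2]
def proj(p,X):
    K=np.array(p['intrinsics']); M=np.linalg.inv(T(p)); c=M[:3,:3]@np.array(X)+M[:3,3]; c=c*[1,-1,-1]; u=K@c; return u[:2]/u[2]
E
python3 - <<'E'
from h import *
for n in ['top','side']:
    p=cam(n); save(p,n+'0'); print(n,[k for k in p],np.round(T(p),3).tolist())
    for o in ['box','lid_knob','rolling_pin','board','timer','mixing_bowl','onion','mug','tomato','salt']:
        for m in masks_of(p,o)[:2]:
            ys,xs=np.nonzero(m['mask']); print(o,round(m['score'],2),m['bbox'],cv2.minAreaRect(np.c_[xs,ys].astype(np.float32)) )
print(status.read_state())
E
```

```text
pics
top ['color', 'intrinsics', 'world_from_camera', 'shot', 'state'] [[0.019, 0.989, -0.148, 0.392], [-1.0, 0.022, 0.017, -0.04], [0.02, 0.148, 0.989, 1.471], [0.0, 0.0, 0.0, 1.0]]
box 0.88 [161.4, 213.1, 254.9, 264.4] ((207.39529418945312, 237.59152221679688), (45.34846115112305, 88.9159927368164), 87.51044464111328)
lid_knob 0.95 [203.1, 219.7, 246.3, 257.2] ((223.99200439453125, 236.30030822753906), (36.490821838378906, 39.208648681640625), 87.70938873291016)
board 0.65 [282.8, 213.2, 371.1, 270.0] ((328.2157897949219, 241.12210083007812), (52.15473937988281, 82.32118225097656), 84.19327545166016)
mixing_bowl 0.86 [263.8, 170.5, 303.9, 192.9] ((282.0, 179.5), (23.0, 38.0), 90.0)
mixing_bowl 0.35 [227.2, 166.9, 253.1, 188.9] ((241.5, 177.5), (21.0, 21.0), 90.0)
onion 0.77 [232.3, 165.7, 250.9, 187.2] ((242.5, 177.5), (19.0, 19.0), 90.0)
onion 0.4 [382.5, 187.0, 401.1, 205.5] ((394.00006103515625, 197.5), (10.733125686645508, 16.54690170288086), 63.43495178222656)
mug 0.9 [187.2, 162.6, 212.7, 190.3] ((198.5, 177.5), (23.0, 27.0), 90.0)
mug 0.71 [167.1, 228.9, 190.7, 253.9] ((178.
[... 1840 characters left out ...]
91797), 79.3803482055664)
{'time': 1.1, 'q': array([-1.16590903e+00,  2.63890309e-01,  1.60398105e+00, -1.73836630e-05,
        1.27370129e+00, -3.69112453e-02]), 'joint_vel': array([ 0.00153408,  0.00025776,  0.00079614, -0.00011636, -0.00085229,
       -0.00018554]), 'joint_torque': array([ 8.21108301e-06, -5.15085125e+01, -3.67732179e+01, -1.94348477e-04,
        8.44009246e-04, -1.35965547e-05]), 'tool_pos': array([ 0.28859491, -0.61019957,  0.23129651]), 'tcp_rot': array([ 3.06523058e+00,  6.88348183e-01, -1.99205276e-05]), 'wrist_force': array([0.03760092, 0.05958937, 0.29271967]), 'torque': array([ 0.00122853,  0.01432848, -0.04060623]), 'grip_force': 0.0, 'width': 0.9996086341451538}
```

Run:
```python
import cv2,numpy as np
a=cv2.imread('pics/top0.png')[155:285,150:410]; b=cv2.imread('pics/side0.png')[105:330,215:365]
cv2.imwrite('pics/top0c.png',cv2.resize(a,None,fx=3,fy=3,interpolation=2))
cv2.imwrite('pics/side0c.png',cv2.resize(b,None,fx=2.6,fy=2.6,interpolation=2))
```

```text
(no output)
```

View pics/top0c.png

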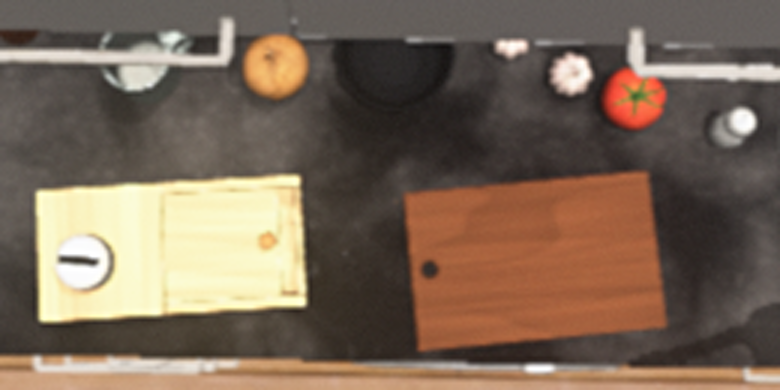

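The top view shows the box (crop corners (38,190), (300,176), (306,306), (40,323)), knob at (267,240), timer at (83,262) and board with corners (405,195), (648,172), (666,326), (418,350). A rail or shelf hangs over the back.

```bash
cat > m.py <<'E'
from h import *
p=cam('top')
o=lambda c:(np.array(c)+0.5)/3-0.5+[150,155]
def rect(cs,z):
    P=np.array([onz(p,o(c),z)[:2] for c in cs]); L=[np.linalg.norm(P[i]-P[(i+1)%4]) for i in range(4)]
    v=(P[0]+P[3]-P[1]-P[2]); w=(P[0]-P[1]); w2=P[3]-P[2]
    print(np.round(P,3).tolist(),'len',np.round(L,3),'c',P.mean(0).round(4),'yaw of +x',np.degrees(np.arctan2(v[1],v[0])), [np.degrees(np.arctan2(*w_[::-1])) for w_ in (w,w2)])
rect([(38,190),(300,176),(306,306),(40,323)],.0625)
rect([(405,195),(648,172),(666,326),(418,350)],.016)
print('knob',onz(p,o((267,240)),.0765),'timer',onz(p,o((83,262)),.1175))
q=cam('side')
for n,pp in(('t',p),('s',q)):
    print(n,np.array(pp['intrinsics']).round(1).tolist())
E
python3 m.py
```

```text
[[0.559, 0.346], [0.582, 0.04], [0.43, 0.028], [0.405, 0.335]] len [0.307 0.153 0.307 0.155] c [0.494  0.1872] yaw of +x 94.53720490263353 [np.float64(94.32610790596412), np.float64(94.74841321646333)]
[[0.568, -0.086], [0.603, -0.384], [0.416, -0.403], [0.382, -0.105]] len [0.3   0.188 0.3   0.187] c [ 0.492  -0.2445] yaw of +x 96.58933630191439 [np.float64(96.65436246431929), np.float64(96.52442800351572)]
knob [0.50473876 0.07497875 0.0765    ] timer [0.47258394 0.27621226 0.1175    ]
t [[400.7, 0.0, 279.0], [0.0, 400.7, 208.3], [0.0, 0.0, 1.0]]
s [[469.2, 0.0, 294.4], [0.0, 469.2, 200.6], [0.0, 0.0, 1.0]]
```

View pics/side0c.png

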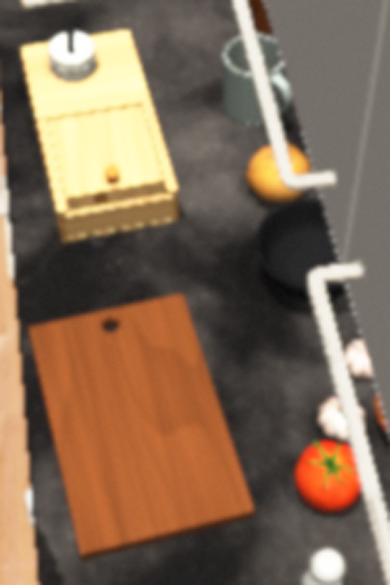

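The side view agrees: the lid is about 27 mm open already, knob at crop (112,174). Sizes match (box 307 x 153, board 300 x 188). First I push the knob with shut fingers.

```bash
cat >> h.py <<'E'
BC=np.array([.494,.1872]); BY=np.radians(94.5); BX=np.array([np.cos(BY),np.sin(BY)]); BYV=np.array([-BX[1],BX[0]])
def box(x,y,z): return np.r_[BC+x*BX+y*BYV,z]
def tobox(p): d=np.array(p[:2])-BC; return np.array([d@BX,d@BYV,p[2]])
def rot(yaw,tilt=0): # tool x along yaw (deg), z down, then tilt about tool y
    a=np.radians(yaw); x=np.array([np.cos(a),np.sin(a),0]); z=np.array([0,0,-1.]); return R.from_matrix(np.c_[x,np.cross(z,x),z])*R.from_euler('y',tilt,degrees=True)
def plan(goals,start=None,claw=0):
    s=status.read_state(); P,Q=(np.array(s['tool_pos']),R.from_rotvec(s['tcp_rot'])) if start is None else start
    out=[]
    for g,G in goals:
        rv=(Q.inv()*G).as_rotvec(); n=int(np.ceil(max(np.linalg.norm(g-P)/.040,np.degrees(np.linalg.norm(rv))/7.0,1)))
        k=R.from_rotvec(rv/n); P0=P
        for i in range(n):
            nx=P0+(g-P0)*(i+1)/n; t=np.round(Q.inv().apply(nx-P),4); a=np.round(k.as_rotvec(degrees=True),1)
            out.append([*a.tolist(),*t.tolist(),claw]); P=P+Q.apply(t); Q=Q*R.from_rotvec(a,degrees=True)
    for i in range(0,len(out),8): print([[float(f'{v:g}') for v in r] for r in out[i:i+8]])
    print('end',P.round(4),Q.as_rotvec().round(3)); return P,Q
E
python3 - <<'E'
from h import *
plan([(box(-.165,0,.2),rot(94.5)),(box(-.16,0,.066),rot(94.5))])
E
```

```text
[[-0.0, -0.0, -4.1, 0.0275, -0.0282, 0.0018, 0.0], [-0.0, -0.0, -4.1, 0.0295, -0.0261, 0.0019, 0.0], [-0.0, -0.0, -4.1, 0.0313, -0.0239, 0.0018, 0.0], [-0.0, -0.0, -4.1, 0.0329, -0.0217, 0.0019, 0.0], [-0.0, -0.0, -4.1, 0.0343, -0.0192, 0.0018, 0.0], [-0.0, -0.0, -4.1, 0.0357, -0.0168, 0.0018, 0.0], [-0.0, -0.0, -4.1, 0.0367, -0.0141, 0.0019, 0.0], [-0.0, -0.0, -4.1, 0.0377, -0.0115, 0.0018, 0.0]]
[[-0.0, -0.0, -4.1, 0.0384, -0.0088, 0.0019, 0.0], [-0.0, -0.0, -4.1, 0.0389, -0.0059, 0.0018, 0.0], [-0.0, -0.0, -4.1, 0.0393, -0.0032, 0.0018, 0.0], [-0.0, -0.0, -4.1, 0.0393, -0.0004, 0.0019, 0.0], [-0.0, -0.0, -4.1, 0.0393, 0.0024, 0.0018, 0.0], [-0.0, -0.0, -4.1, 0.0391, 0.0053, 0.0019, 0.0], [-0.0, -0.0, -4.1, 0.0385, 0.008, 0.0018, 0.0], [-0.0, -0.0, -4.1, 0.0379, 0.0107, 0.0019, 0.0]]
[[-0.0, -0.0, -4.1, 0.037, 0.0135, 0.0018, 0.0], [-0.0, -0.0, 0.1, 0.0013, 0.0, 0.0335, 0.0], [-0.0, -0.0, 0.1, 0.0012, 0.0, 0.0335, 0.0], [-0.0, -0.0, 0.1, 0.0013, 0.0, 0.0335, 0.0], [-0.0, -0.0, 0.1, 0.0012, 0.0, 0.0335, 0.0]]
end [0.5065 0.0277 0.066 ] [-2.13  -2.309 -0.   ]
```

Emit:
drive_tool(rows=[[0,0,-4.1,0.0275,-0.028,0.002,0],[0,0,-4.1,0.0295,-0.026,0.002,0],[0,0,-4.1,0.031,-0.024,0.002,0],[0,0,-4.1,0.033,-0.022,0.002,0],[0,0,-4.1,0.034,-0.019,0.002,0],[0,0,-4.1,0.036,-0.017,0.002,0],[0,0,-4.1,0.037,-0.014,0.002,0],[0,0,-4.1,0.038,-0.0115,0.002,0]])

```text
time: 1.87
tool_pos: [0.3918, -0.3103, 0.2154]
tcp_rot: [2.743, 1.53, 0.001]
wrist_force: [-0.0, -0.0, 0.3]
width: 0.0
grip_force: 0.0
```

Emit:
drive_tool(rows=[[0,0,-4.1,0.0385,-0.009,0.002,0],[0,0,-4.1,0.039,-0.006,0.002,0],[0,0,-4.1,0.039,-0.003,0.002,0],[0,0,-4.1,0.039,0,0.002,0],[0,0,-4.1,0.039,0.0025,0.002,0],[0,0,-4.1,0.039,0.005,0.002,0],[0,0,-4.1,0.0385,0.008,0.002,0],[0,0,-4.1,0.038,0.011,0.002,0]])

```text
time: 2.53
tool_pos: [0.4948, -0.013, 0.1997]
tcp_rot: [2.199, 2.242, 0.001]
wrist_force: [1.1, -0.2, 0.1]
width: -0.002
grip_force: 0.0
```

Emit:
drive_tool(rows=[[0,0,-4,0.037,0.0135,0,0],[0,0,0,0,0,0.033,0],[0,0,0,0,0,0.02,0],[0,0,0,0,0,0,0]])

```text
time: 2.87
tool_pos: [0.5038, 0.0234, 0.1418]
tcp_rot: [-2.117, -2.312, 0.009]
wrist_force: [-0.9, -0.7, -0.5]
width: -0.001
grip_force: 0.0
```

Run:
```python
from h import *
s=status.read_state(); print(s['time'],s['tool_pos'],tobox(s['tool_pos']),np.degrees((rot(94.5).inv()*R.from_rotvec(s['tcp_rot'])).as_rotvec()))
p=cam('wrist'); save(p,'w0'); print(s['width'])
for m in masks_of(p,'lid_knob')[:2]: print(m['score'],m['bbox'])
for m in masks_of(p,'rolling_pin')[:2]: print(m['score'],m['bbox'])
print('expected knob px',proj(p,box(-.112,0,.0765)))
```

```text
2.8667 [0.50375935 0.02341518 0.14180805] [-0.16404564  0.00312114  0.14180805] [ 0.48109972  0.03688449 -0.54393074]
-0.0011761250974318992
0.9 [194.4, 0.2, 386.6, 171.2]
0.71 [195.9, 0.7, 388.7, 172.0]
expected knob px [288.1345947  154.47939738]
```

View pics/w0.png

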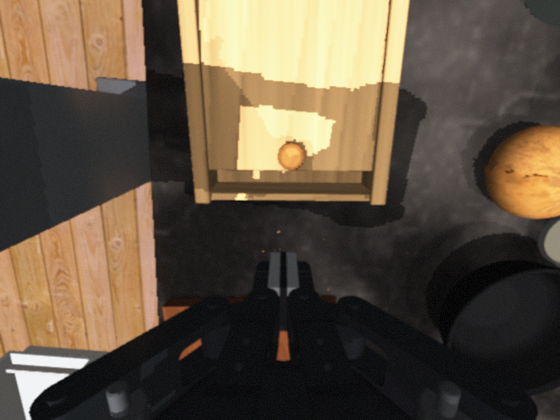

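Wrist view: knob at (291,156), expected (288,154), so the box pose is good. Lowering and pushing.

Emit:
drive_tool(rows=[[0,0,0.5,0,0.004,0.038,0],[0,0,0,0,0,0.038,0],[0,0,0,0.02,0,0,0],[0,0,0,0.02,0,0,0],[0,0,0,0.02,0,0,0],[0,0,0,0.02,0,0,0],[0,0,0,0.02,0,0,0],[0,0,0,0.02,0,0,0]])

```text
time: 3.68
tool_pos: [0.5038, 0.1421, 0.0726]
tcp_rot: [2.134, 2.302, 0.003]
wrist_force: [-0.6, -2.9, 1.2]
width: 0.004
grip_force: 1.1
```

Emit:
drive_tool(rows=[[0,0,0,0.01,0,0,0],[0,0,0,0.004,0,0,0],[0,0,0,0,0,0,0],[0,0,0,0,0,0,0]])

```text
time: 4.02
tool_pos: [0.502, 0.156, 0.0712]
tcp_rot: [2.134, 2.304, 0.003]
wrist_force: [0.2, -0.0, 0.5]
width: -0.001
grip_force: 0.0
```

Run:
```python
from h import *
s=status.read_state(); print(s['time'],tobox(s['tool_pos']),s['wrist_force'])
```

```text
4.0167 [-0.0317695  -0.00552928  0.07121504] [ 0.18761774 -0.00935081  0.52658942]
```

Emit:
drive_tool(rows=[[0,0,0,0,-0.004,0.006,0],[0,0,0,0.005,0,0,0],[0,0,0,0.005,0,0,0],[0,0,0,0,0,0,0]])

```text
time: 4.35
tool_pos: [0.4953, 0.1648, 0.0634]
tcp_rot: [2.133, 2.306, -0.005]
wrist_force: [0.5, -4.0, -0.8]
width: 0.002
grip_force: 2.6
```

Emit:
drive_tool(rows=[[0,0,0,0.005,0,0,0],[0,0,0,0,0,0,0]])

```text
time: 4.52
tool_pos: [0.4953, 0.1653, 0.0634]
tcp_rot: [2.125, 2.305, -0.015]
wrist_force: [2.2, -23.6, 2.3]
width: 0.0
grip_force: 11.5
```

Run:
```python
from h import *
s=status.read_state(); print(s['time'],tobox(s['tool_pos']),s['wrist_force'])
```

```text
4.5167 [-0.02189517  0.00044405  0.06337988] [  2.24706416 -23.60631792   2.277061  ]
```

Lid at its stop (24 N). Back off and look into the opening.

Emit:
drive_tool(rows=[[0,0,0,-0.01,0,0,0],[0,0,0,-0.02,0,-0.03,0.4],[0,0,0,-0.03,0,-0.025,0.4],[0,0,0,-0.035,0,-0.02,0.4],[0,0,0,-0.035,0,-0.02,0.4],[0,0,0,-0.01,0,0,0.4],[0,0,0,0,0,0,0.4],[0,0,0,0,0,0,0.4]])

```text
time: 5.18
tool_pos: [0.5061, 0.0315, 0.1587]
tcp_rot: [-2.136, -2.302, -0.0]
wrist_force: [-0.2, 0.1, -0.0]
width: 0.4
grip_force: 0.0
```

Run:
```python
from h import *
p=cam('wrist'); s=p['state']; save(p,'w1'); print(s['time'],tobox(s['tool_pos']),np.degrees((rot(94.5).inv()*R.from_rotvec(s['tcp_rot'])).as_rotvec()),s['width'])
for m in masks_of(p,'rolling_pin')[:3]:
    ys,xs=np.nonzero(m['mask']); print(m['score'],m['bbox'],cv2.minAreaRect(np.c_[xs,ys].astype(np.float32)),m['mask'].sum())
    for r in range(int(ys.min()),int(ys.max()),15):
        c=xs[ys==r]; print(r,c.min(),c.max(),tobox(onz(p,(c.mean(),r),.018)).round(4))
for q in [(-.153,.064,.0625),(-.153,-.064,.0625),(-.003,0,.0765)]: print(q,proj(p,box(*q)))
```

```text
5.1833 [-1.56210446e-01  1.08762069e-04  1.58665842e-01] [0.04683941 0.07069239 0.20546903] 0.4001369309467667
0.6 [255.5, 30.4, 280.7, 165.1] ((268.0, 96.5), (133.0, 24.0), 90.0) 2710
30 263 278 [-0.0077  0.0098  0.018 ]
45 256 278 [-0.0191  0.013   0.018 ]
60 257 278 [-0.0308  0.0128  0.018 ]
75 257 280 [-0.0429  0.0122  0.018 ]
90 258 278 [-0.0553  0.0129  0.018 ]
105 258 278 [-0.0681  0.0131  0.018 ]
120 259 277 [-0.0813  0.0134  0.018 ]
135 260 277 [-0.0949  0.0132  0.018 ]
150 260 276 [-0.1089  0.0139  0.018 ]
(-0.153, 0.064, 0.0625) [208.47249483 207.69188964]
(-0.153, -0.064, 0.0625) [356.8379369  207.09150208]
(-0.003, 0, 0.0765) [281.49393861  -3.63687413]
```

View pics/w1.png

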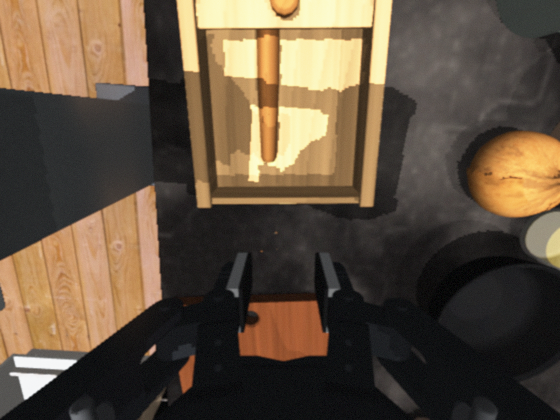

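Wrist view: lid open, pin in the opening with its near end at about (268,164) → box x ≈ -0.122, y ≈ +0.013. Grasp at box x = -0.09.

Emit:
drive_tool(rows=[[0,0,-0.2,0.033,-0.0066,0.02,0.4],[0,0,0,0.033,-0.0066,0.02,0.4],[0,0,0,0,0,0.035,0.4],[0,0,0,0,0,0.03,0.4],[0,0,0,0,0,0.022,0.4],[0,0,0,0,0,0.012,0.4],[0,0,0,0,0,0,0.4],[0,0,0,0,0,0,0.4]])

```text
time: 5.95
tool_pos: [0.4863, 0.0973, 0.0184]
tcp_rot: [-2.126, -2.309, 0.005]
wrist_force: [0.3, 0.6, -0.0]
width: 0.402
grip_force: 0.0
```

Run:
```python
from h import *
p=cam('wrist'); s=p['state']; save(p,'w2'); print(s['time'],tobox(s['tool_pos']),s['wrist_force'],s['width'])
for m in masks_of(p,'rolling_pin')[:1]:
    ys,xs=np.nonzero(m['mask']); print(m['score'],m['bbox'])
```

```text
5.95 [-0.08902288  0.01472244  0.01835407] [ 0.25377869  0.63862842 -0.01622073] 0.4020786163565775
0.61 [264.2, 128.3, 309.2, 314.1]
```

View pics/w2.png

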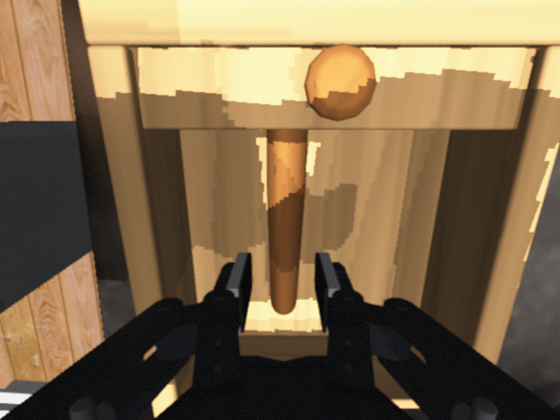

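The pin lies centred between the fingers (≈ (284,280)). Down 10 mm, then close.

Emit:
drive_tool(rows=[[0,0,0,0,0,0.006,0.4],[0,0,0,0,0,0.004,0.4],[0,0,0,0,0,0,0.25],[0,0,0,0,0,0,0.1],[0,0,0,0,0,0,0],[0,0,0,0,0,0,0],[0,0,0,0,0,0,0],[0,0,0,0,0,0,0]], force=70)

```text
time: 6.72
tool_pos: [0.4883, 0.0959, 0.0104]
tcp_rot: [2.13, 2.309, 0.0]
wrist_force: [0.1, 0.8, -0.7]
width: 0.16
grip_force: 68.3
```

```bash
cat > ex.py <<'E'
from h import *
s=status.read_state(); P=np.array(s['tool_pos']); Q=R.from_rotvec(s['tcp_rot']); b=tobox(P)
print(s['time'],b,np.degrees((rot(94.5).inv()*Q).as_rotvec()),s['wrist_force'],s['width'],s['grip_force'])
g=.118-b[0]   # along pin from far end to grip
d=.015-b[2]   # pin axis above TCP (negative tz)
def pose(xf,zf,t):
    a=np.radians(t); return box(xf-g*np.cos(a)-d*np.sin(a)*1, b[1], zf+g*np.sin(a)-d*np.cos(a)), rot(94.5,-t)
st=plan([pose(.116,.0135,10),pose(.100,.0135,12),pose(.085,.0135,14)],(P,Q))
print('--');plan([pose(.06,.0145,18),pose(.03,.0155,25),pose(0,.02,30),pose(-.03,.03,30)],st)
E
python3 ex.py
```

```text
6.7167 [-0.09052116  0.01286019  0.01037508] [-0.00450692 -0.00330148 -0.10619875] [ 0.06843576  0.78526299 -0.67703813] 0.16036982889238435 68.34041833877563
[[0.0, -5.0, 0.1, 0.0002, 0.0, -0.0174, 0.0], [0.0, -5.0, 0.1, -0.0014, 0.0, -0.0173, 0.0], [0.0, -2.0, -0.1, -0.0157, 0.0, -0.0045, 0.0], [0.0, -2.0, 0.0, -0.0148, 0.0, -0.0042, 0.0]]
end [0.4904 0.0681 0.0595] [ 2.004  2.168 -0.246]
--
[[0.0, -4.0, 0.0, -0.0243, 0.0, -0.0095, 0.0], [0.0, -7.0, 0.0, -0.0278, 0.0, -0.0171, 0.0], [0.0, -5.0, 0.0, -0.0287, 0.0, -0.0096, 0.0], [0.0, 0.0, 0.0, -0.031, 0.0, 0.0064, 0.0]]
end [ 0.4979 -0.0261  0.1302] [ 1.843  1.993 -0.494]
```

Width 0.16 is a bit small for a 17 mm diameter; regrip 4 mm lower to be sure the pads are past the axis.

Emit:
drive_tool(rows=[[0,0,0,0,0,0,0.35],[0,0,0,0,0,0,0.35],[0,0,0,0,0,0.004,0.35],[0,0,0,0,0,0,0.2],[0,0,0,0,0,0,0],[0,0,0,0,0,0,0],[0,0,0,0,0,0,0]], force=90)

```text
time: 7.3
tool_pos: [0.4881, 0.0961, 0.0062]
tcp_rot: [-2.13, -2.309, 0.0]
wrist_force: [-0.6, -0.5, -0.6]
width: 0.159
grip_force: 87.9
```

```bash
python3 ex.py
```

```text
7.3 [-0.09040597  0.01302063  0.00619945] [ 0.02091045 -0.00158888 -0.1166124 ] [-0.62298466 -0.49710325 -0.64636482] 0.1594539409301559 87.90589570999146
[[-0.0, -5.0, 0.1, -0.0002, -0.0, -0.0174, 0.0], [-0.0, -5.0, 0.1, -0.0017, -0.0, -0.0173, 0.0], [-0.0, -2.0, -0.1, -0.0159, 0.0, -0.0045, 0.0], [-0.0, -2.0, 0.0, -0.0149, 0.0, -0.0042, 0.0]]
end [0.4904 0.0672 0.0554] [ 2.004  2.168 -0.246]
--
[[-0.0, -4.0, 0.0, -0.0246, -0.0, -0.0095, 0.0], [-0.0, -7.0, 0.0, -0.0283, -0.0, -0.0171, 0.0], [-0.0, -5.0, 0.0, -0.0291, -0.0, -0.0096, 0.0], [-0.0, 0.0, 0.0, -0.031, -0.0001, 0.0063, 0.0]]
end [ 0.4978 -0.028   0.1266] [ 1.842  1.994 -0.494]
```

Emit:
drive_tool(rows=[[0,-2.5,0,0,0,-0.0087,0],[0,-2.5,0,0,0,-0.0087,0],[0,-2.5,0,-0.0005,0,-0.0087,0],[0,-2.5,0,-0.001,0,-0.0087,0],[0,-2,0,-0.016,0,-0.0045,0],[0,-2,0,-0.015,0,-0.0042,0],[0,0,0,0,0,0,0],[0,0,0,0,0,0,0]])

```text
time: 7.97
tool_pos: [0.4906, 0.0686, 0.0556]
tcp_rot: [2.002, 2.17, -0.244]
wrist_force: [-0.8, -0.3, -0.3]
width: 0.152
grip_force: 88.1
```

Run:
```python
from h import *
s=status.read_state(); print(s['time'],tobox(s['tool_pos']),np.degrees((rot(94.5).inv()*R.from_rotvec(s['tcp_rot'])).as_rotvec()),s['wrist_force'],s['torque'],s['width'])
p=cam('side'); m=masks_of(p,'rolling_pin')
for k in m[:2]: print(k['score'],k['bbox'])
cv2.imwrite('pics/s1.png',cv2.resize(p['color'][100:220,200:360,::-1],None,fx=4,fy=4,interpolation=2))
for n,q in (('near',(-.148,.013,.0716)),('far',(.085,.013,.0135))): print(n,proj(p,box(*q)))
```

```text
7.9667 [-0.11796355  0.01267447  0.05556212] [ -0.04532393 -13.92865605  -0.10252939] [-0.76095703 -0.33844001 -0.34532639] [ 0.11113631 -0.03130528 -0.0701987 ] 0.15226780073550775
0.59 [250.3, 160.0, 257.9, 180.4]
near [254.69770414 179.62789358]
far [243.55939757 142.67316609]
```

View pics/s1.png

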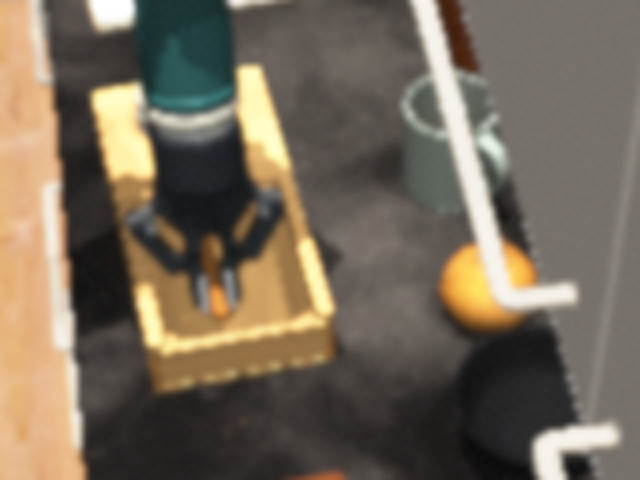

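Pin's near end at crop (221,312) → (255,178), matching the expected (254.7,179.6): the pin is aslant as planned. Draw it out further.

Emit:
drive_tool(rows=[[0,-2,0,-0.012,0,-0.0048,0],[0,-2,0,-0.0125,0,-0.0048,0],[0,0,0,0,0,0,0],[0,-3.5,0,-0.014,0,-0.0086,0],[0,-3.5,0,-0.014,0,-0.0086,0],[0,0,0,0,0,0,0]])

```text
time: 8.57
tool_pos: [0.4945, 0.0271, 0.0974]
tcp_rot: [1.891, 2.051, -0.418]
wrist_force: [0.7, 0.1, -1.1]
width: 0.156
grip_force: 88.0
```

Run:
```python
from h import *
s=status.read_state(); print(s['time'],tobox(s['tool_pos']),np.degrees((rot(94.5).inv()*R.from_rotvec(s['tcp_rot'])).as_rotvec()),s['wrist_force'],s['torque'],s['width'])
p=cam('wrist'); m=masks_of(p,'rolling_pin')
for k in m[:2]:
    print(k['score'],k['bbox'])
save(p,'w3')
```

```text
8.5667 [-0.15960171  0.01204748  0.09738667] [ -0.09622687 -25.01144458  -0.14837494] [ 0.72908339  0.14141112 -1.08005818] [ 0.28099711 -0.03637179 -0.0110987 ] 0.15646812756369255
0.74 [257.2, 0.8, 311.6, 326.6]
0.24 [362.4, 374.4, 395.7, 402.1]
```

View pics/w3.png

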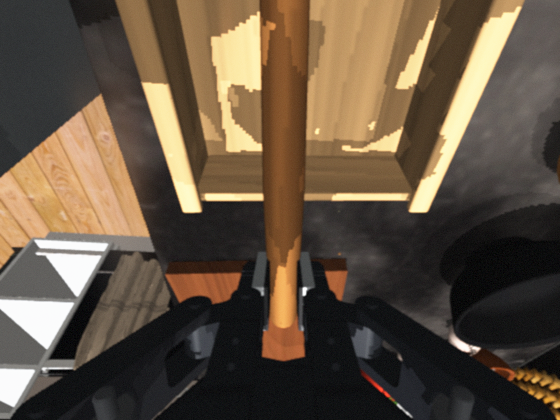

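Pin firmly held, axis along the tool (near end at (283,325)), rising over the end wall. Continue out, then over to the board.

Emit:
drive_tool(rows=[[0,-2.5,0,-0.015,0,-0.0048,0],[0,-2.5,0,-0.0145,0,-0.0048,0],[0,0,0,-0.031,0,0.006,0],[0,0,0,-0.03,0,0,0],[0,0,0,-0.035,0,-0.02,0],[0,0,0,-0.035,0,-0.02,0],[0,0,0,0,0,0,0]])

```text
time: 9.25
tool_pos: [0.5072, -0.0941, 0.2202]
tcp_rot: [1.841, 1.987, -0.482]
wrist_force: [2.0, 0.2, 0.7]
width: 0.154
grip_force: 88.1
```

Run:
```python
from h import *
s=status.read_state(); print(s['time'],tobox(s['tool_pos']),np.degrees((rot(94.5).inv()*R.from_rotvec(s['tcp_rot'])).as_rotvec()),s['wrist_force'],s['width'])
a=np.radians(96.6); P=np.r_[np.array([.492,-.2445])-.0884*np.array([np.cos(a),np.sin(a)]),.09]
plan([(P+[0,.05,.06],rot(96.6,0)),(P,rot(96.6,0))])
```

```text
9.25 [-0.28147148  0.00894501  0.22020259] [ -0.61629829 -30.02454839   0.13385845] [2.01371913 0.16879793 0.73344804] 0.154221667054511
[[0.0, 5.0, -0.4, -0.0212, -0.0034, 0.0257, 0.0], [0.0, 5.0, -0.4, -0.0233, -0.0036, 0.0238, 0.0], [0.0, 5.0, -0.4, -0.0253, -0.0038, 0.0216, 0.0], [0.0, 5.0, -0.4, -0.027, -0.0039, 0.0194, 0.0], [0.0, 5.0, -0.4, -0.0286, -0.0042, 0.0169, 0.0], [0.0, 5.0, -0.4, -0.0299, -0.0043, 0.0144, 0.0], [0.0, 0.0, 0.1, -0.0248, -0.003, 0.03, 0.0], [0.0, 0.0, 0.1, -0.0249, -0.0029, 0.03, 0.0]]
end [ 0.5022 -0.3324  0.09  ] [ 2.089  2.346 -0.   ]
```

Emit:
drive_tool(rows=[[0,5,-0.4,-0.021,-0.0035,0.026,0],[0,5,-0.4,-0.0235,-0.0035,0.024,0],[0,5,-0.4,-0.0255,-0.004,0.0215,0],[0,5,-0.4,-0.027,-0.004,0.0195,0],[0,5,-0.4,-0.0285,-0.004,0.017,0],[0,5,-0.4,-0.03,-0.0045,0.0145,0],[0,0,0,-0.025,-0.003,0.03,0],[0,0,0,-0.025,-0.003,0.03,0]])

```text
time: 9.92
tool_pos: [0.4981, -0.3351, 0.0828]
tcp_rot: [-2.087, -2.345, 0.008]
wrist_force: [0.3, -0.2, -1.0]
width: 0.158
grip_force: 88.1
```

Emit:
drive_tool(rows=[[0,0,0,0,0,0,0],[0,0,0,0,0,0,0],[0,0,0,0,0,0,0],[0,0,0,0,0,0,0]])

```text
time: 10.25
tool_pos: [0.4982, -0.3302, 0.084]
tcp_rot: [-2.079, -2.348, 0.011]
wrist_force: [-0.2, -0.5, -0.3]
width: 0.157
grip_force: 88.1
```

Run:
```python
from h import *
s=status.read_state(); print(s['time'],s['tool_pos'],np.degrees((rot(96.6).inv()*R.from_rotvec(s['tcp_rot'])).as_rotvec()),s['wrist_force'],s['width'],s['grip_force'])
a=np.radians(96.6);D=np.r_[np.cos(a),np.sin(a),0]; C=np.array([.492,-.2445,.098])
im=[]
for n,(y0,y1,x0,x1) in (('top',(155,285,150,410)),('side',(105,330,215,365))):
    p=cam(n)
    print(n,'near',proj(p,C-.12*D).round(1),'far',proj(p,C+.12*D).round(1),'knob@open',proj(p,box(-.003,0,.0765)).round(1))
    for k in masks_of(p,'rolling_pin')[:1]:
        ys,xs=np.nonzero(k['mask']); print(k['score'],k['bbox'],cv2.minAreaRect(np.c_[xs,ys].astype(np.float32)))
    c=p['color'][y0:y1,x0:x1,::-1]; im.append(cv2.resize(c,None,fx=400/c.shape[0] if n=='side' else 1.9,fy=400/c.shape[0] if n=='side' else 1.9,interpolation=2))
h=np.zeros((400,im[0].shape[1]+im[1].shape[1],3),np.uint8); h[:im[0].shape[0],:im[0].shape[1]]=im[0]; h[:im[1].shape[0],im[0].shape[1]:]=im[1]
cv2.imwrite('pics/f.png',h); print(h.shape)
```

```text
10.25 [ 0.49816454 -0.3301598   0.08404498] [ 0.48979779 -0.03321862 -0.35340546] [-0.16972412 -0.4710712  -0.3060303 ] 0.15676710050740736 88.14642906188965
top near [365.7 236.4] far [296.5 243.1] knob@open [207. 237.]
0.78 [295.8, 237.2, 349.3, 245.2] ((323.5082092285156, 241.59022521972656), (5.79428768157959, 53.41608428955078), 84.80557250976562)
side near [275.5 285.8] far [255.4 215.7] knob@open [250.4 146.6]
0.38 [270.0, 267.9, 277.2, 288.4] ((273.0, 276.5), (17.337753295898438, 5.190281867980957), 83.6598129272461)
(400, 761, 3)
```

View pics/f.png

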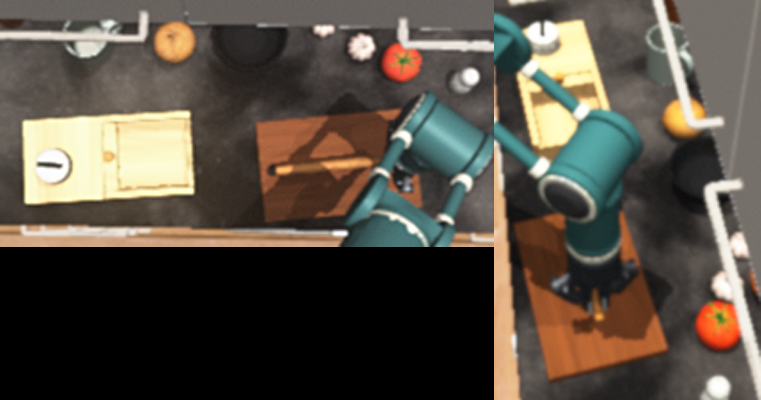

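Pin over the board at both expected end positions (top far end (296,244), side near end (276,288)), lid open, timer in place. One level check with the wrist camera before handing in.

Run:
```python
from h import *
p=cam('wrist'); s=p['state']; Q=R.from_rotvec(s['tcp_rot']); P=np.array(s['tool_pos'])
k=masks_of(p,'rolling_pin')[0]; ys,xs=np.nonzero(k['mask']); print(k['score'],k['bbox'],s['time'],s['tool_pos'],s['joint_vel'].round(3))
for t in (-15,-8,0,8,15): # pin droop of far end (deg)
    a=np.radians(t); c=P+Q.apply([0,0,-.0088])
    f=c+Q.apply(np.array([np.cos(a),0,np.sin(a)])*.208); n=c-Q.apply(np.array([np.cos(a),0,np.sin(a)])*.0316)
    print(t,'far',proj(p,f).round(),'near',proj(p,n).round(), 'halfwidth px at 120mm from grip: ',[np.diff([proj(p,c+Q.apply(np.array([np.cos(a)*d,w,np.sin(a)*d])))[0] for w in (-.01,.01)]).round(1) for d in (.06,.12)], [proj(p,c+Q.apply(np.array([np.cos(a)*d,0,np.sin(a)*d])))[1].round() for d in (.06,.12)])
for r in range(ys.min(),ys.max(),25): c=xs[ys==r]; print(r,c.min(),c.max(),len(c))
```

```text
0.93 [258.9, 0.0, 311.4, 323.9] 10.45 [ 0.49835507 -0.33020611  0.08456828] [-0.006  0.005  0.003 -0.001 -0.     0.001]
-15 far [ 279. -852.] near [282. 312.] halfwidth px at 120mm from grip:  [array([48.8]), array([67.1])] [np.float64(166.0), np.float64(-19.0)]
-8 far [ 280. -526.] near [282. 317.] halfwidth px at 120mm from grip:  [array([46.3]), array([58.5])] [np.float64(160.0), np.float64(-11.0)]
0 far [ 281. -336.] near [282. 323.] halfwidth px at 120mm from grip:  [array([43.6]), array([50.5])] [np.float64(156.0), np.float64(4.0)]
8 far [ 282. -221.] near [282. 328.] halfwidth px at 120mm from grip:  [array([41.1]), array([44.3])] [np.float64(155.0), np.float64(20.0)]
15 far [ 282. -150.] near [282. 332.] halfwidth px at 120mm from grip:  [array([39.1]), array([39.9])] [np.float64(157.0), np.float64(36.0)]
0 260 309 50
25 259 308 50
50 259 307 49
75 260 307 48
100 261 305 45
125 261 305 45
150 262 304 43
175 262 303 42
200 263 303 41
225 264 301 38
250 266 299 34
275 270 295 26
300 270 294 25
325 276 290 15
```

The measured widths (43 px at row 155, 50 px at row 4) match a level pin. Handing in.

```bash
python3 -c "
from workcell import workorder
print(workorder.finish_job())"
```

```text
the job is handed in; nothing more can be done
None
```

I slid the lid to its stop, drew the pin out aslant and handed the job in at about 10.5 s, holding the pin level about 8 cm above the middle of the board; the hand-in returned no verdict.

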